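Lay out the tartlet tray to its paper template

ROBOT

A 6-joint arm with a two-finger parallel gripper is mounted at the origin on the work surface. World frame = base frame: x ahead of the robot, y to its left, z up, the work surface at z = 0. Lengths are in mm, angles in rad, forces in N, time in s.
With the tool pointing down it reaches from about 300 to 775 mm from the base axis. Payload 14.6 kg.
Tool frame: the origin (TCP) lies at the very end of the fingers, on their centre line; the grasp point (between the pads) lies 19 mm behind it; z points along the fingers, y is the direction in which the jaws open and shut (so a half turn about z gives the same grasp; the last joint's range is limited). The gripper opens to 94 mm and grips with 3 to 60 N. Pads are 16 mm wide; open, the fingers measure 119 mm over their backs; the gripper's body (75 mm by 177 mm) begins 78 mm behind the grasp point.
Start: joints at [-1.354, 0.3, 1.521, -0, 1.321, -0.067], TCP at [153.996, -527.991, 205.446] pointing down, gripper open.
Joint ranges: [-3.03, 3.03], [-0.79, 2.21], [0.23, 2.52], [-1.04, 4.18], [0, 3.07], [-2.55, 2.55]. Speed limits (rad/s): [2.22, 2.22, 2.57, 3.14, 3.14, 3.14].

INTERFACE

Orientations are given as [roll, pitch, yaw] about the fixed x, y, z axes, in that order (R = Rz(yaw) Ry(pitch) Rx(roll)).
In Python, from cell import manip gives the robot as it stands.
- The arm moves only by the shell command python3 -m inch 'ROWS' [FORCE]. ROWS is a JSON object of lists of equal length, an entry for each row: "grip": the opening, from -1 (shut) to 1 (fully open), so that 0 is half open; "travel": the shift along the world's x, y, z in cm, a list of three; "turn": the turn, a rotation vector about the world's x, y, z in degrees, a list of three. A call has 1 to 10 rows; each row is the pose to reach, as a shift and turn from the pose measured when the call began; what a row does not reach only later rows make up. A row lasts 1/8 s, in which the tool goes at most 62.5 mm and 10.7 degrees, less where a joint would pass 70% of its speed; a pose out of reach is approached as far as the arm can. A call with a gripper value outside its range is refused whole. The fingers move at their own pace and stop on an object; FORCE is the grip in N (left out, the last holds). Time passes only in rows, so rows that repeat a pose let the fingers close. It gives the time, the measured TCP pose, the force and the opening at its end, in the units of the state.
- manip.read_state(): the state, without advancing time (a new reading comes with each control period).
- manip.camera(name): name is "scene" or "top" or "wrist"; returns (picture, depth): 480x640x3 uint8, red, green, blue; 480x640 float32, mm along the optical axis (not along the pixel's ray), 0 where there is no reading.
- manip.calibration(name): a dict with "fx", "fy", "cx", "cy" (pixels), "world_from_camera" (4x4, takes a point from camera to world coordinates). Camera axes: x right, y up, looking along -z (the intrinsics and any distortion apply to the point x, -y, -z); pixel columns grow to the right and rows downward; lengths in mm; the calibration is good to about 2 mm. A picture is of the moment at which its call begins: read the wrist's pose just before it. calibration takes no time and is no camera call; for the wrist camera it gives the pose at the moment of the call.
- manip.sign_off(): hands the job in, once; it reports no verdict.
Trained networks look in the newest picture that a camera, given by its name, has taken for a name from the list of things; names that differ only in an ending like _2 or _b are one class to them, and where a whole thing is asked for, a point or a joint stands for the part that bears it (a point fixed in the world has none). Each returns a list of dicts, best first, with "p" (0 to 1); they miss things now and then, are a little off and sometimes report something else, mostly with a low value. They report only what shows in the picture. A call takes as long as a camera call. They do not tell look-alikes from the thing itself.
- manip.look_for(camera, label): "bbox" ([left, top, right, bottom] in pixels, round what is visible of it).
The state is a dict: "clock": time; "joints": joint angles; "qd": joint speeds; "effort": joint torques, N m; "eef_pos": TCP position; "eef_rot": TCP orientation; "wrist_force": force on the tool from outside, world axes, zero at the start; "moment": the same for the moment, N m; "finger_gap": finger opening in mm.
Only numpy, scipy, OpenCV 4.12 (cv2) and the standard library are available. Lean on these libraries where they do the work, as an engineer would, in place of code of your own. Each camera call takes 0.05 s, during which the arm holds its last target.

TASK

Lay out the tray for tartlet baking the way its paper template shows: take the lid off the glass ramekin, and put the lid, the ramekin, the fluted mould and the wooden spatula each flat on its own drawn outline, right way up, centred and turned as drawn. Set the glass ramekin down rather than dropping it, and leave the mixing bowl and the jar where they stand.

Things in the scene. Friction and masses are not known exactly. Their poses are not given: they have to be found in the camera images.
- tray: Shallow aluminium tray, 250 (its x) by 370 (its y) mm, fixed to the counter; floor 3 mm thick, lip 10 mm high and 6 mm wide all round; a white paper template covers the floor. Origin: centre of the underside, on the counter. Three round outlines stand in a row along y at x = +50 mm, 115 mm apart, in any order; the spatula outline lies along y at about x = -60 mm. (A fixed round spice rack, 207 mm high, stands on the counter well away from it, to the left.)
- mark_ramekin: Drawn outline for the ramekin: one plain circle, 68 mm across. Origin: its centre, on the tray floor (3 mm above the counter). z up. Axes parallel to the tray's. Drawn flat, no thickness.
- mark_mould: Drawn outline for the mould: a scalloped circle about 73 mm across with a smaller plain circle (52 mm) inside. Origin: its centre, on the tray floor; axes parallel to the tray's.
- mark_lid: Drawn outline for the lid: a plain circle 82 mm across with a bar (52 by 16 mm rectangle) drawn across its middle. Origin: its centre, on the tray floor; x runs along the drawn bar (either way round is the same).
- mark_spatula: Drawn outline of the spatula seen from above, 204 mm long. Origin: middle of its length, on the tray floor; x runs along it towards the wide blade end.
- drawn_blade_end (a point): Middle of the blade end of the drawn spatula, 100 mm from the outline's origin.
- drawn_handle_end (a point): Middle of the handle end of the drawn spatula, 100 mm from the outline's origin.
- ramekin: Straight-sided clear glass ramekin, open at the top, 64 mm outside diameter (58 mm at its very foot), 45 mm high, wall 4 mm, about 130 g, standing on the counter with the lid on. Origin: centre of its underside, z up.
- lid: Blue plastic lid lying loosely on the ramekin: a disc 76 mm across and 6 mm thick on a plug 48 mm across and 5 mm deep (4 mm of play in the ramekin), with an upright grip bar on top, 50 mm long, 12 mm wide and 22 mm high. Whole height 33 mm. Origin: centre of the plug's underside (40 mm above the ramekin's origin at the start); x along the bar, z up. Off the ramekin it stands on its plug. About 45 g.
- mould: Fluted round aluminium tartlet mould, open at the top, 58 mm across at the foot and 68 mm at the rim, 24 mm high, wall 3 mm, about 50 g, standing on the counter. Origin: centre of its underside, z up.
- spatula: Wooden spatula lying flat, 200 mm long. Origin: underside, middle of its length, which is close to its balance point; x towards the blade, z up. Handle 18 mm wide and 14 mm thick from x = -100 to +30 mm; a 32 mm wide, 6 mm thick shoulder from +10 to +40 mm; blade 50 mm wide and 6 mm thick from +30 to +100 mm. About 50 g.
- blade_end (a point): Middle of the spatula's blade end, at its underside, 100 mm from its origin.
- handle_end (a point): Middle of the spatula's handle end, at its underside, 100 mm from its origin.
- bowl: Stainless steel mixing bowl, 170 mm across, 75 mm high, on the counter; origin: centre of its underside. Leave alone.
- jar: Closed jar, 68 mm across, 95 mm high, on the counter; origin: centre of its underside. Leave alone.
Things that resemble listed ones, but are neither listed nor needed, are in the scene too. Of the things that look like the spatula, the smaller one is meant.

How it is judged (in metres and radians):
At the end, for the whole second after the job is handed in: Lid, ramekin and mould stand upright on the tray floor (within 5 mm of its height), each within 12 mm of the centre of its own outline; the lid's bar lies within 0.25 rad of the drawn bar; the spatula lies flat with its blade end and handle end each within 14 mm of the drawn ones; all are at rest (horizontal distance between lid and mark_lid below 0.012 m and horizontal distance between ramekin and mark_ramekin below 0.012 m and horizontal distance between mould and mark_mould below 0.012 m and horizontal distance between blade_end and drawn_blade_end below 0.014 m and horizontal distance between handle_end and drawn_handle_end below 0.014 m and angle between the x axis of lid and the x axis of mark_lid, either way round below 0.25 rad and angle between each of lid, ramekin, mould, spatula's own z axis and vertical below 0.1 rad and z of lid in the frame of mark_lid below 0.005 m and linear speed of each of lid, ramekin, mould, spatula below 0.02 m/s and z of ramekin in the frame of mark_ramekin below 0.005 m and z of mould in the frame of mark_mould below 0.005 m and z of spatula in the frame of mark_spatula below 0.005 m); the robot touches nothing.
It fails at once if the ramekin falls freely through more than about 25 mm (contact force between ramekin and anything else below 0.05 N and linear speed of ramekin above 0.7 m/s).
It fails at once if the mixing bowl is moved more than 25 mm (distance of bowl from where it was at the start of the episode above 0.025 m).
It fails at once if the jar is moved more than 25 mm (distance of jar from where it was at the start of the episode above 0.025 m).
It also fails if it takes over 72 s, if anything falls off the work surface, if the arm or the gripper's body presses on something with over 40 N, if the wrist force passes 120 N, or if a joint passes its speed limit or range.

## Working session

There is one attempt and no reset: what is moved stays moved. The work goes in short steps, Python scripts to look and compute and a shell command to move; the robot and the scene stay as the last step left them, time stands still between calls to the robot, and variables do not carry over. Pictures are saved under pics/ and viewed, and the job is handed in when it is done.

```bash
ls; mkdir -p pics
python3 - <<'E'
from cell import manip
import cv2,numpy as np
s=manip.read_state(); print(s)
for n in ["scene","top","wrist"]:
    p,d=manip.camera(n); cv2.imwrite(f"pics/{n}0.png",p[:,:,::-1]); np.save(f"pics/{n}0_d.npy",d)
    c=manip.calibration(n); print(n,{k:(np.round(v,3).tolist()) for k,v in c.items()})
E
```

```text
pics
{'clock': 0.0, 'joints': array([-1.35359488e+00,  3.00489170e-01,  1.52157759e+00, -1.67068520e-05,
        1.32074102e+00, -6.66181864e-02]), 'qd': array([-1.23543060e-04,  3.49324573e-04,  3.01032578e-04,  1.72961124e-03,
        2.34546995e-03,  9.07885312e-05]), 'effort': array([ 3.26698946e-04, -5.31817102e+01, -3.52729797e+01,  7.08591565e-02,
        2.44798040e-02, -9.96976155e-05]), 'eef_pos': array([ 153.93780249, -527.73338154,  204.87790809]), 'eef_rot': array([-3.14037914e+00, -6.47436533e-05,  2.83823739e-01]), 'wrist_force': array([ 0.11359154, -0.29927653,  1.48581747]), 'moment': array([-0.03224964,  0.03190387, -0.03273251]), 'finger_gap': 93.9516753001147}
scene {'fx': 441.282, 'fy': 441.282, 'cx': 323.033, 'cy': 234.174, 'world_from_camera': [[-0.664, -0.413, 0.623, 1168.048], [0.748, -0.357, 0.56, 467.857], [-0.009, 0.838, 0.546, 647.213], [0.0, 0.0, 0.0, 1.0]]}
top {'fx': 589.329, 'fy': 589.329, 'cx': 320.315, 'cy': 250.258, 'world_from_camera': [[-0.021, 0.984, -0.174, 215.759], [-1.0, -0.021, 0.003, -103.87], [-0.001, 0.174, 0.985, 1629.112], [0.0, 0.0, 0.0, 1.0]]}
wrist {'fx': 378.448, 'fy': 378.448, 'cx': 308.865, 'cy': 236.936, 'world_from_camera': [[0.279, 0.934, 0.224, 218.083], [-0.96, 0.271, 0.065, -509.78], [-0.0, -0.233, 0.972, 383.916], [0.0, 0.0, 0.0, 1.0]]}
```

View pics/top0.png

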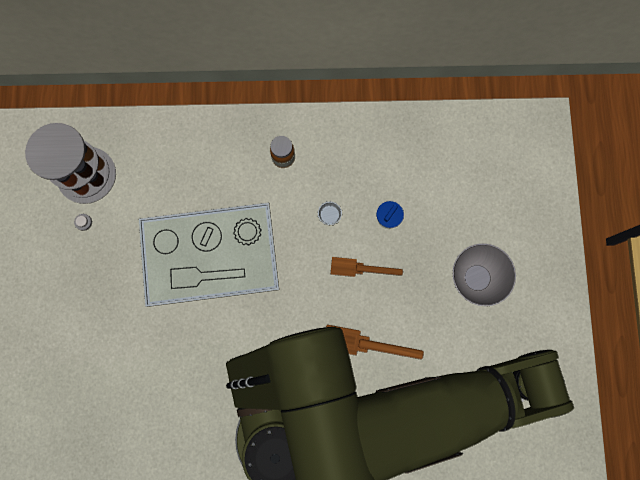

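View pics/scene0.png

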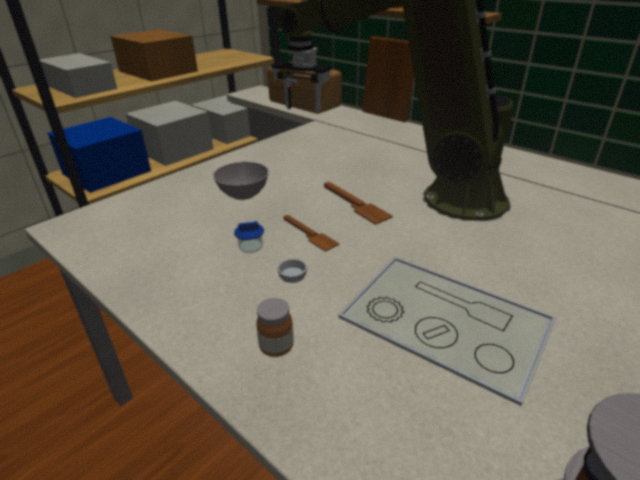

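View pics/wrist0.png

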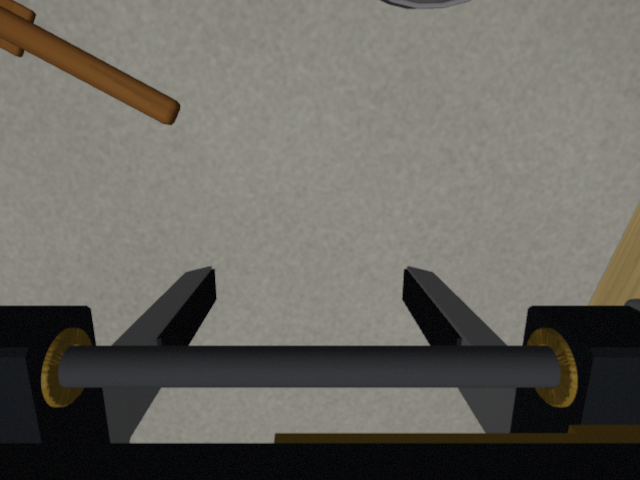

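Run:
```python
from cell import manip
for n in ["tray","ramekin","lid","mould","spatula","bowl","jar","mark_ramekin","mark_mould","mark_lid","mark_spatula"]:
    r=manip.look_for("top",n); print(n,[(round(q['p'],2),[round(float(v)) for v in q['bbox']]) for q in r[:4]])
```

```text
tray [(0.63, [138, 203, 279, 304]), (0.61, [269, 133, 298, 166])]
ramekin []
lid [(0.73, [378, 200, 405, 228])]
mould [(0.63, [319, 203, 341, 224]), (0.37, [170, 267, 247, 288])]
spatula [(0.75, [343, 329, 424, 360]), (0.7, [332, 258, 402, 278])]
bowl [(0.87, [453, 243, 516, 306])]
jar []
mark_ramekin [(0.52, [270, 138, 300, 168])]
mark_mould [(0.45, [242, 220, 250, 223])]
mark_lid []
mark_spatula []
```

The top view shows two lookalike spatulas: the smaller at about (367,268) and a larger one at (380,344). The lid is on the ramekin at (390,214), and the mould is at (330,213). The jar is at (282,152), and a small unlisted item is at (83,222). The drawn outlines are a plain ramekin circle (166,241), lid (206,236), mould (247,231) and spatula (207,277). Next I measure these.

```bash
cat > h.py <<'E'
import numpy as np,cv2
from cell import manip
def ray(c,u,v,z):
    T=np.array(c["world_from_camera"]); d=np.array([(u-c["cx"])/c["fx"],-(v-c["cy"])/c["fy"],-1.])
    D=T[:3,:3]@d; o=T[:3,3]; return o+D*(z-o[2])/D[2]
def proj(c,P):
    T=np.array(c["world_from_camera"]); q=T[:3,:3].T@(np.array(P,float)-T[:3,3]); return c["fx"]*q[0]/-q[2]+c["cx"], c["fy"]*-q[1]/-q[2]+c["cy"]
def snap(n,name):
    c=manip.calibration(n);p,d=manip.camera(n);c["state"]=manip.read_state()
    cv2.imwrite(f"pics/{name}.png",p[:,:,::-1]);np.savez(f"pics/{name}.npz",p=p,d=d,**{k:c[k] for k in("fx","fy","cx","cy","world_from_camera")});return c,p,d
def load(name):
    f=np.load(f"pics/{name}.npz");return f,f["p"],f["d"]
E
python3 - <<'E'
from h import *
c=manip.calibration("top")
for n,u,v,z in [("m_ram",166,241,3),("m_lid",206.5,236.5,3),("m_mould",247,231.5,3),("sp_blade",171,278,3),("sp_hand",244.5,272.5,3),("lid",390,214,60),("mould",330,213.5,12),("s_blade",332,266,5),("s_hand",402,272,7),("jar",282,147,95),("bowl",484,274,37),("tc1",140.5,219.5,10),("tc2",269,204.5,10),("tc3",278.5,290,10),("tc4",147.5,305,10),("rack",56,150,207)]:
    print(n,ray(c,u,v,z).round(0))
im=cv2.imread("pics/top0.png")
cv2.imwrite("pics/crop0.png",cv2.resize(im[190:315,130:290],None,fx=5,fy=4.8,interpolation=cv2.INTER_CUBIC))
cv2.imwrite("pics/crop1.png",cv2.resize(im[190:370,310:440],None,fx=4,fy=3.3,interpolation=cv2.INTER_CUBIC))
E
```

```text
m_ram [539. 324.   3.]
m_lid [550. 211.   3.]
m_mould [562.  97.   3.]
sp_blade [434. 308.   3.]
sp_hand [445. 103.   3.]
lid [ 590. -301.   60.]
mould [ 607. -138.   12.]
s_blade [ 458. -140.    5.]
s_hand [ 437. -334.    7.]
jar [776. -10.  95.]
bowl [ 423. -553.   37.]
tc1 [601. 396.  10.]
tc2 [637.  34.  10.]
tc3 [394.   9.  10.]
tc4 [360. 369.  10.]
rack [739. 554. 207.]
```

View pics/crop0.png

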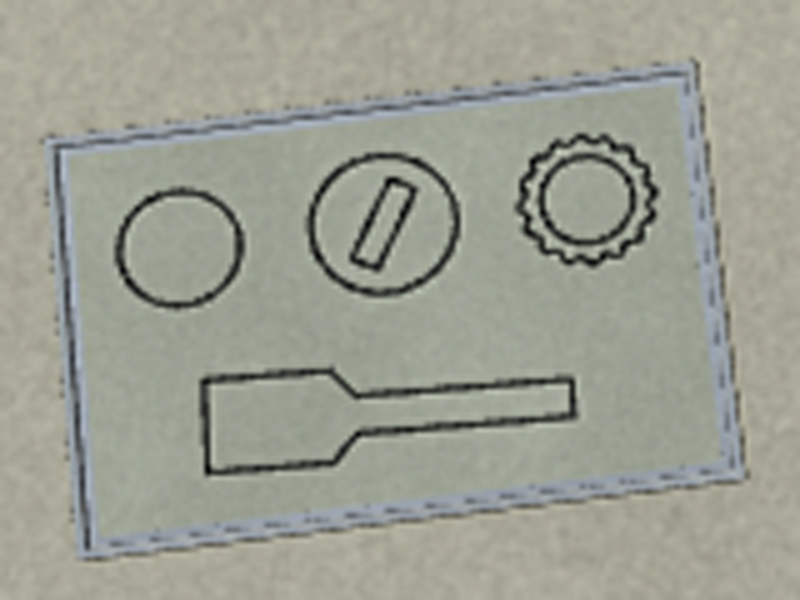

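View pics/crop1.png

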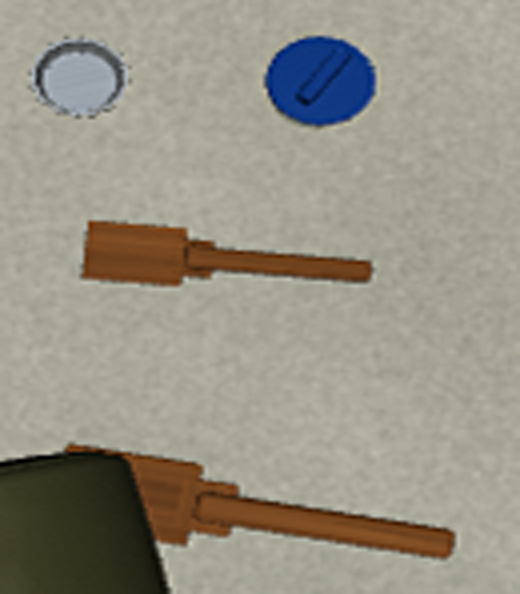

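```bash
cat > meas.py <<'E'
from h import *
import math
c=manip.calibration("top"); im=cv2.imread("pics/top0.png"); S=6
def up(x0,y0,x1,y1): return cv2.resize(im[y0:y1,x0:x1],None,fx=S,fy=S,interpolation=cv2.INTER_CUBIC)
def W(x,y,x0,y0,z): return ray(c,(x+.5)/S-.5+x0,(y+.5)/S-.5+y0,z)
x0,y0=140,205
g=cv2.cvtColor(up(x0,y0,280,305),cv2.COLOR_BGR2GRAY)
b=(g<105).astype(np.uint8)
cs,hi=cv2.findContours(b,cv2.RETR_CCOMP,cv2.CHAIN_APPROX_NONE)
for k,q in enumerate(cs):
    a=cv2.contourArea(q)
    if a<1500: continue
    P=np.array([W(*p[0],x0,y0,3)[:2] for p in q],np.float32)
    (mx,my),(w,h),an=cv2.minAreaRect(P); 
    m=cv2.moments(P.reshape(-1,1,2)); 
    print(k,hi[0][k][3],"rect",round(mx,1),round(my,1),round(w),round(h),round(an,1),"cen",round(m['m10']/m['m00'],1),round(m['m01']/m['m00'],1))
# objects
def obj(name,mask,x0,y0,z):
    cs,_=cv2.findContours(mask.astype(np.uint8),cv2.RETR_EXTERNAL,cv2.CHAIN_APPROX_NONE)
    q=max(cs,key=cv2.contourArea); P=np.array([W(*p[0],x0,y0,z)[:2] for p in q],np.float32)
    print(name,[np.round(v,1) for v in cv2.minAreaRect(P)]); return P
u=up(370,195,410,235).astype(int); obj("lid",(u[...,0]-u[...,2]>50),370,195,51)
u=up(325,250,410,285).astype(int); P=obj("spat",(u[...,2]-u[...,0]>50),325,250,5)
u=up(312,197,348,230).astype(int); obj("mould",(u[...,0]-u[...,2]>8),312,197,22)
cv2.imwrite("pics/crop2.png",cv2.resize(im[195:235,310:415],None,fx=7.6,fy=7.6,interpolation=cv2.INTER_CUBIC))
E
python3 meas.py
```

```text
33 -1 rect 439.6 207.1 59 209 3.6 cen 438.1 227.6
34 33 rect 439.4 206.5 52 202 3.7 cen 437.9 231.1
38 -1 rect 443.6 380.7 162 4 6.1 cen 443.1 380.7
45 -1 rect 538.6 325.9 72 72 44.7 cen 538.5 325.8
46 45 rect 538.4 325.9 63 63 88.8 cen 538.5 325.7
47 -1 rect 550.7 211.2 21 57 66.2 cen 550.6 211.3
48 47 rect 550.8 211.1 14 49 66.5 cen 550.8 211.2
50 -1 rect 563.0 96.8 55 56 89.9 cen 562.8 96.9
51 50 rect 562.8 97.2 48 48 54.9 cen 562.9 96.8
52 -1 rect 550.4 211.4 86 86 88.8 cen 550.6 211.4
53 52 rect 550.6 211.2 78 79 45.2 cen 550.7 211.3
58 -1 rect 562.7 97.0 80 79 38.1 cen 562.8 96.9
59 58 rect 563.0 96.9 71 71 88.8 cen 562.8 96.9
lid [array([ 592.4, -301.2]), array([73.8, 75. ]), np.float64(43.8)]
spat [array([ 449.1, -235.9]), array([199.6,  50. ]), np.float64(83.2)]
mould [array([ 601.1, -136.3]), array([55.1, 51.7]), np.float64(1.0)]
```

View pics/crop2.png

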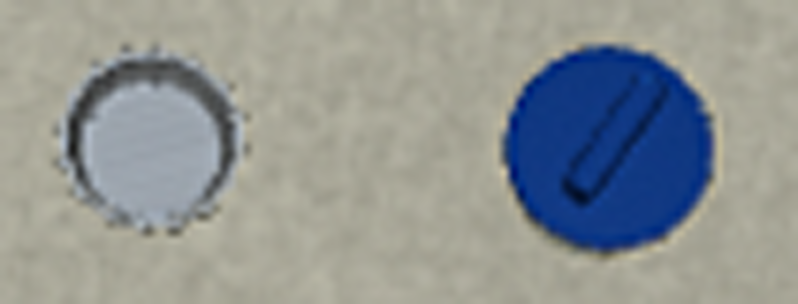

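```bash
python3 -m inch '{"grip":[1,1,1,1,1,1,1,1,1,1],"travel":[[43.8,22.7,-2.5],[43.8,22.7,-2.5],[43.8,22.7,-2.5],[43.8,22.7,-2.5],[43.8,22.7,-2.5],[43.8,22.7,-2.5],[43.8,22.7,-2.5],[43.8,22.7,-2.5],[43.8,22.7,-2.5],[43.8,22.7,-2.5]],"turn":[[0,0,-49],[0,0,-49],[0,0,-49],[0,0,-49],[0,0,-49],[0,0,-49],[0,0,-49],[0,0,-49],[0,0,-49],[0,0,-49]]}' 20
python3 - <<'E'
from h import *
c,p,d=snap("wrist","w1"); print(c["state"]["eef_pos"],c["state"]["eef_rot"])
for n in["lid","mould","ramekin"]:print(n,manip.look_for("wrist",n)[:2])
E
```

```text
clock: 1.95
eef_pos: [592.1, -300.6, 179.9]
eef_rot: [3.141, 0.001, -0.57]
wrist_force: [-0.6, 0.6, -0.5]
finger_gap: 93.9
[ 591.35744988 -301.47793865  180.25275669] [ 3.14130511e+00  4.52260669e-04 -5.71540679e-01]
lid [{'bbox': [263.4, 179.6, 354.8, 269.3], 'p': 0.56}]
mould [{'bbox': [115.1, 262.1, 180.6, 321.1], 'p': 0.6}]
ramekin []
```

View pics/w1.png

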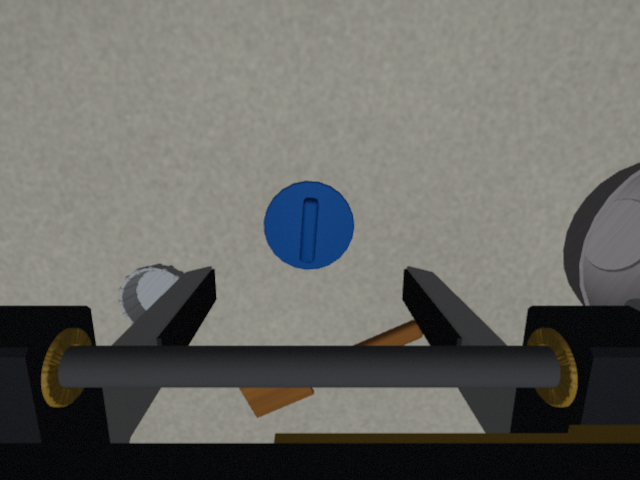

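The lid's disc is centred at (309,225), and its bar runs from (311,199) to (308,262), almost along the tool x axis. The mould is at about (150,293).

```bash
cat > lid.py <<'E'
from h import *
import sys,math
c,p,d=load(sys.argv[1]); zd=float(sys.argv[2])
b=p.astype(int); m=((b[...,2]-b[...,0])>50).astype(np.uint8)
q=max(cv2.findContours(m,cv2.RETR_EXTERNAL,cv2.CHAIN_APPROX_NONE)[0],key=cv2.contourArea)
P=np.array([ray(c,*t[0],zd)[:2] for t in q],np.float32); print("disc",cv2.fitEllipse(P))
# bar top by depth
h=c["world_from_camera"]; 
T=np.array(h); v,u=np.nonzero(m)
dd=d[v,u]; X=(u-c["cx"])/c["fx"]*dd; Y=-(v-c["cy"])/c["fy"]*dd; Wp=(T[:3,:3]@np.stack([X,Y,-dd])).T+T[:3,3]
print("z pct",np.percentile(Wp[:,2],[1,25,50,75,95,99]).round(1))
s=Wp[Wp[:,2]>zd+16][:,:2].astype(np.float32); print("bar",len(s),cv2.minAreaRect(s))
E
python3 lid.py w1 51
```

```text
disc ((593.9176635742188, -302.6567687988281), (73.3977279663086, 73.50332641601562), 54.01338195800781)
z pct [48.9 50.2 50.7 51.4 72.6 73.6]
bar 954 ((610.2646484375, -314.38555908203125), (12.005951881408691, 88.92549133300781), 53.306663513183594)
```

```bash
cat >> lid.py <<'E'
ce=np.array(cv2.fitEllipse(P)[0]); s=s[np.linalg.norm(s-ce,axis=1)<27]; r=cv2.minAreaRect(s); print("bar2",len(s),r, np.degrees(math.atan2(*np.linalg.svd(s-s.mean(0))[2][0][::-1])))
E
sed -i 's/np.linalg.svd(s-s.mean(0))/np.linalg.svd(s-s.mean(0),full_matrices=False)/' lid.py; python3 lid.py w1 51
```

```text
disc ((593.9176635742188, -302.6567687988281), (73.3977279663086, 73.50332641601562), 54.01338195800781)
z pct [48.9 50.2 50.7 51.4 72.6 73.6]
bar 954 ((610.2646484375, -314.38555908203125), (12.005951881408691, 88.92549133300781), 53.306663513183594)
bar2 932 ((594.3086547851562, -302.4952087402344), (12.005951881408691, 49.127254486083984), 53.306663513183594) 143.16255599839533
```

```bash
python3 -m inch '{"grip":[0.2,0.0,-0.2,-0.2,-1,-1,-1,-1],"travel":[[0.28,-0.11,-6],[0.28,-0.11,-11],[0.28,-0.11,-12.6],[0.28,-0.11,-12.6],[0.28,-0.11,-12.6],[0.28,-0.11,-12.6],[0.28,-0.11,-12.6],[0.28,-0.11,-12.6]],"turn":[[0,0,-4],[0,0,-4],[0,0,-4],[0,0,-4],[0,0,-4],[0,0,-4],[0,0,-4],[0,0,-4]]}' 20
```

```text
clock: 3.15
eef_pos: [593.8, -303.3, 55.3]
eef_rot: [3.142, -0.001, -0.643]
wrist_force: [-0.9, -0.6, -0.3]
finger_gap: 17.6
```

```bash
python3 -m inch '{"grip":[-1,-1,-1],"travel":[[0,0,-0.1],[0,0,-0.1],[0,0,-0.1]],"turn":[[0,0,0],[0,0,0],[0,0,0]]}' 20
```

```text
clock: 3.52
eef_pos: [594.0, -303.4, 54.8]
eef_rot: [-3.142, -0.001, -0.643]
wrist_force: [-1.1, 1.3, 5.7]
finger_gap: 12.0
```

```bash
python3 -m inch '{"grip":[-1,-1,-1,-1,-1,-1,-1,-1,-1,-1],"travel":[[0,0,3],[0,0,6],[-4.33,51.5,6],[-4.33,51.5,6],[-4.33,51.5,6],[-4.33,51.5,6],[-4.33,51.5,6],[-4.33,51.5,6],[-4.33,51.5,6],[-4.33,51.5,6]],"turn":[[0,0,0],[0,0,0],[0,0,13.2],[0,0,13.2],[0,0,13.2],[0,0,13.2],[0,0,13.2],[0,0,13.2],[0,0,13.2],[0,0,13.2]]}' 20
python3 -m inch '{"grip":[-1,-1],"travel":[[0,0,0],[0,0,0]],"turn":[[0,0,0],[0,0,0]]}'
```

```text
clock: 4.78
eef_pos: [551.6, 196.9, 114.9]
eef_rot: [-3.141, -0.001, -0.413]
wrist_force: [-0.1, 0.2, 0.7]
finger_gap: 12.0
clock: 5.03
eef_pos: [551.5, 196.6, 114.7]
eef_rot: [3.141, -0.001, -0.412]
wrist_force: [0.4, 0.1, -0.3]
finger_gap: 11.8
```

Run:
```python
from h import *
c,p,d=snap("wrist","w2"); print(c["state"]["eef_pos"])
for n,P in dict(ram=(538.5,325.8,3),lid=(550.7,211.3,3),mould=(562.8,96.9,3),sp=(439.5,206.8,3)).items(): print(n,np.round(proj(c,P)))
```

```text
[551.71327102 195.94142714 114.71568559]
ram [171. 309.]
lid [291. 242.]
mould [422. 169.]
sp [349. 356.]
```

View pics/w2.png

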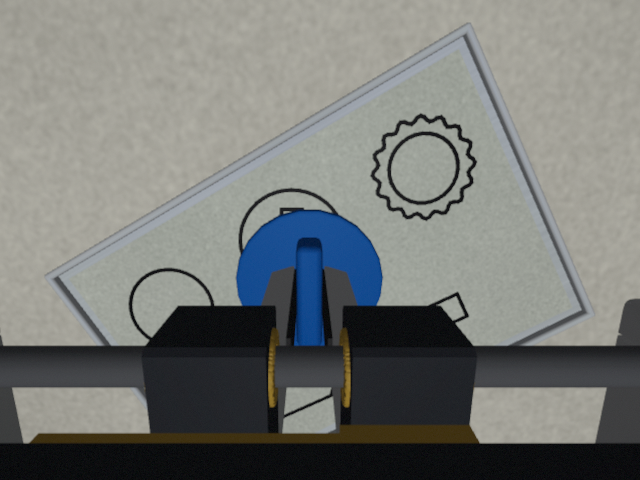

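Predicted outline positions match the picture within 2 px: mould at (424,168), ramekin at (171,307). I lower the lid.

```bash
python3 -m inch '{"grip":[-1,-1,-1,-1,-1,-1],"travel":[[-0.1,1.54,-4],[-0.1,1.54,-8],[-0.1,1.54,-9.2],[-0.1,1.54,-9.6],[-0.1,1.54,-9.7],[-0.1,1.54,-9.7]],"turn":[[0,0,0],[0,0,0],[0,0,0],[0,0,0],[0,0,0],[0,0,0]]}'
```

```text
clock: 5.82
eef_pos: [551.3, 211.3, 18.9]
eef_rot: [-3.141, -0.003, -0.413]
wrist_force: [-0.1, 0.2, 0.0]
finger_gap: 11.6
```

```bash
python3 -m inch '{"grip":[-1,-1,-0.3,-0.3,-0.3,-0.3],"travel":[[-0.05,0,-0.1],[-0.05,0,-0.15],[-0.05,0,-0.1],[-0.05,0,-0.1],[-0.05,0,4],[-0.05,0,9]],"turn":[[0,0,0],[0,0,0],[0,0,0],[0,0,0],[0,0,0],[0,0,0]]}'
python3 - <<'E'
from h import *
c,p,d=snap("wrist","w3"); print(c["state"]["eef_pos"],c["state"]["eef_rot"])
E
python3 lid.py w3 14
```

```text
clock: 6.58
eef_pos: [550.3, 211.2, 109.2]
eef_rot: [3.141, -0.001, -0.413]
wrist_force: [-0.3, 0.5, -0.6]
finger_gap: 32.7
[553.00599135 212.09035302 116.92388057] [-3.13547323 -0.00867157 -0.41335297]
disc ((550.2447509765625, 210.67794799804688), (73.57233428955078, 73.8735122680664), 98.15816497802734)
z pct [11.7 13.2 13.7 14.4 35.7 36.6]
bar 1229 ((569.4552612304688, 206.02297973632812), (37.36677551269531, 87.08246612548828), 85.11866760253906)
bar2 1203 ((550.5989379882812, 210.73312377929688), (40.43768310546875, 40.912994384765625), 20.67336082458496) 156.61103054939676
```

View pics/w3.png

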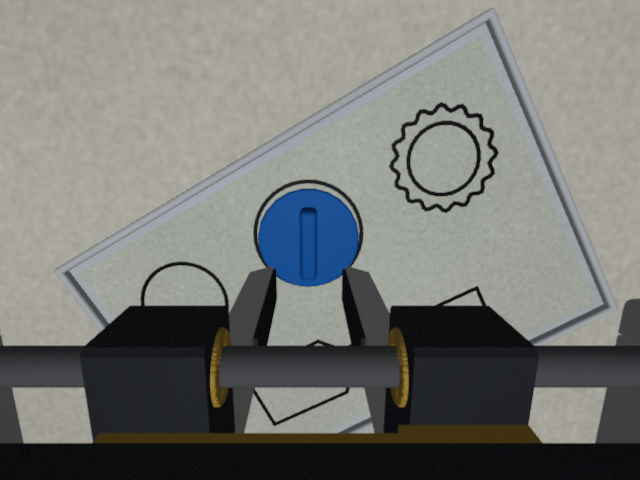

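```bash
python3 -m inch '{"grip":[1,1,1,1,1,1,1,1,1,1],"travel":[[0,0,4],[4.2,-51.4,4],[4.2,-51.4,4],[4.2,-51.4,4],[4.2,-51.4,4],[4.2,-51.4,4],[4.2,-51.4,4],[4.2,-51.4,4],[4.2,-51.4,4],[4.2,-51.4,4]],"turn":[[0,0,0],[0,0,24],[0,0,24],[0,0,24],[0,0,24],[0,0,24],[0,0,24],[0,0,24],[0,0,24],[0,0,24]]}'
python3 -m inch '{"grip":[1,1],"travel":[[0,-1,0],[0,-1,0]],"turn":[[0,0,0],[0,0,0]]}'
python3 - <<'E'
from h import *
c,p,d=snap("wrist","w4"); print(c["state"]["eef_pos"],c["state"]["eef_rot"])
for n in["ramekin","mould"]:print(n,manip.look_for("wrist",n)[:2])
print(proj(c,(594,-302.6,45)),proj(c,(594+32,-302.6,45)))
E
```

```text
clock: 7.88
eef_pos: [594.4, -305.2, 156.3]
eef_rot: [-3.136, -0.008, 0.003]
wrist_force: [-0.2, 0.9, 0.1]
finger_gap: 93.9
clock: 8.12
eef_pos: [594.2, -315.1, 155.9]
eef_rot: [-3.135, -0.008, 0.002]
wrist_force: [-0.7, 0.6, 0.5]
finger_gap: 93.6
[ 594.45407505 -314.41102188  156.13077761] [-3.1352844  -0.00811944  0.00320341]
ramekin [{'bbox': [251.5, 189.8, 331.8, 270.0], 'p': 0.81}]
mould [{'bbox': [53.5, 172.5, 144.6, 252.3], 'p': 0.85}]
(np.float64(292.8401746146028), np.float64(234.89589186169314)) (np.float64(292.502513970454), np.float64(194.2287294890084))
```

View pics/w4.png

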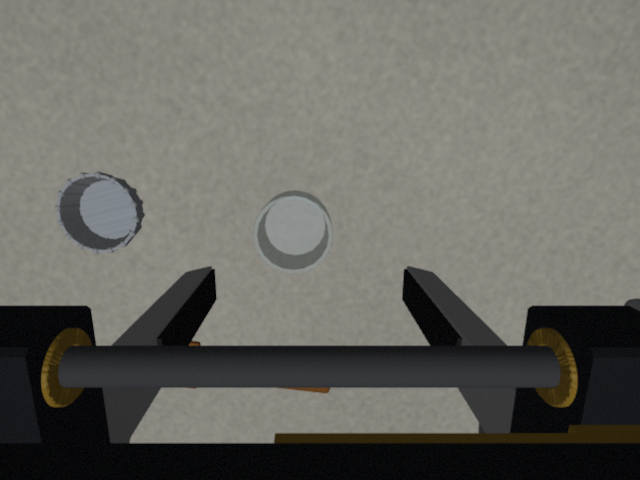

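The ramekin's rim is centred at (293,232) and the mould's rim at (99,212). I descend on the ramekin.

```bash
python3 - <<'E'
from h import *
c,p,d=load("w4")
print(ray(c,293,232,45),ray(c,99,212,24))
E
python3 -m inch '{"grip":[0.9,0.9,0.8,0.8,-1,-1,-1,-1],"travel":[[0.12,1.2,-5],[0.12,1.2,-11],[0.12,1.2,-14.3],[0.12,1.2,-14.6],[0.12,1.2,-14.6],[0.12,1.2,-14.6],[0.12,1.2,-14.6],[0.12,1.2,-14.6]],"turn":[[0,0,0],[0,0,0],[0,0,0],[0,0,0],[0,0,0],[0,0,0],[0,0,0],[0,0,0]]}' 25
```

```text
[ 596.33159556 -302.74441715   45.        ] [ 608.39902723 -139.9785941    24.        ]
clock: 9.28
eef_pos: [596.6, -302.3, 12.2]
eef_rot: [-3.137, -0.011, 0.004]
wrist_force: [-1.4, 2.2, 7.0]
finger_gap: 61.7
```

```bash
python3 -m inch '{"grip":[-1,-1,-1,-1],"travel":[[0,0,0],[0,0,0],[0,0,1],[0,0,2]],"turn":[[0,0,0],[0,0,0],[0,0,0],[0,0,0]]}' 25
python3 - <<'E'
from h import *
c,p,d=snap("wrist","w5"); print(c["state"]["eef_pos"],c["state"]["eef_rot"],c["state"]["finger_gap"])
c,p,d=snap("scene","s5"); cv2.imwrite("pics/s5c.png",cv2.resize(p[180:300,180:340,::-1],None,fx=5,fy=5))
E
```

```text
clock: 9.78
eef_pos: [596.6, -302.3, 33.0]
eef_rot: [-3.137, -0.011, 0.004]
wrist_force: [-0.2, -0.6, -1.1]
finger_gap: 62.0
[ 597.29036989 -302.64239453   34.67849209] [-3.13768131 -0.01265611  0.00401641] 61.88187479180975
```

View pics/w5.png

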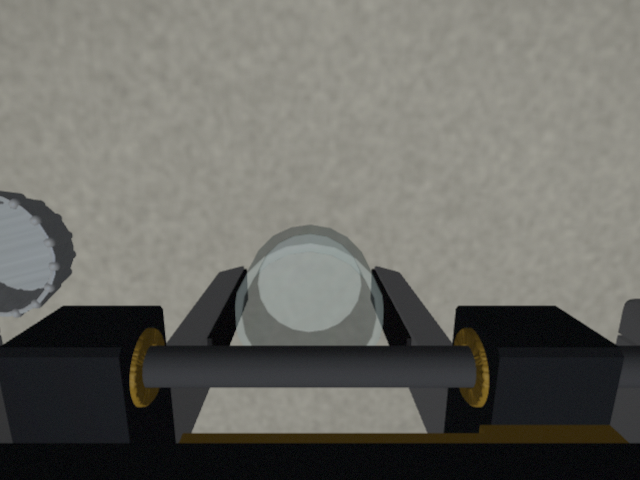

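View pics/s5c.png

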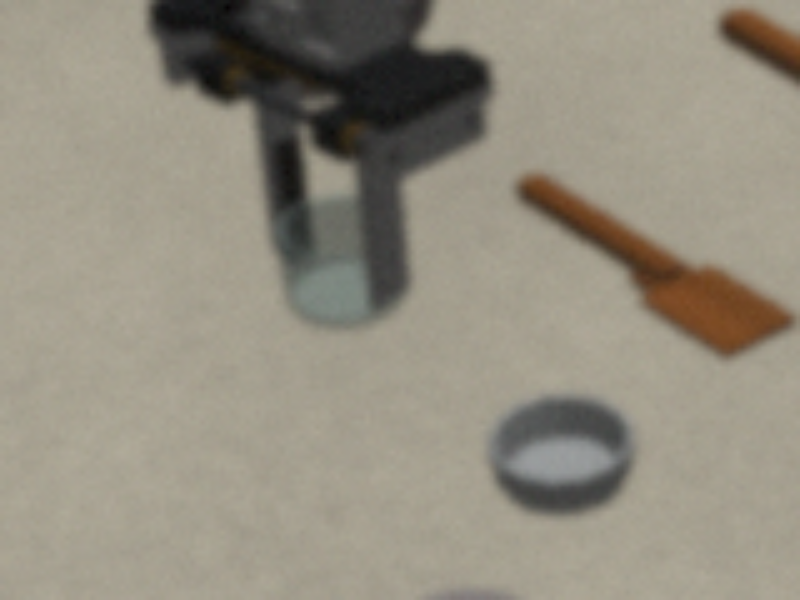

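The ramekin is held upright between the pads. Now I carry it over to its outline.

```bash
python3 -m inch '{"grip":[-1,-1,-1,-1,-1,-1,-1,-1,-1,-1],"travel":[[0,0,3.5],[-0.2,3,6],[-5.85,62.85,6],[-5.85,62.85,6],[-5.85,62.85,6],[-5.85,62.85,6],[-5.85,62.85,6],[-5.85,62.85,6],[-5.85,62.85,6],[-5.85,62.85,6]],"turn":[[0,0,0],[0,0,0],[0,0,0],[0,0,0],[0,0,0],[0,0,0],[0,0,0],[0,0,0],[0,0,0],[0,0,0]]}' 25
```

```text
clock: 11.12
eef_pos: [547.8, 227.1, 94.3]
eef_rot: [-3.138, -0.013, 0.004]
wrist_force: [0.1, 0.6, -1.3]
finger_gap: 62.0
```

```bash
python3 -m inch '{"grip":[-1,-1,-1,-1,-1,-1,-1,-1],"travel":[[-0.92,9.85,0],[-0.92,9.85,0],[-0.92,9.85,-3],[-0.92,9.85,-6],[-0.92,9.85,-7.2],[-0.92,9.85,-7.4],[-0.92,9.85,-7.5],[-0.92,9.85,-7.5]],"turn":[[0,0,0],[0,0,0],[0,0,0],[0,0,0],[0,0,0],[0,0,0],[0,0,0],[0,0,0]]}' 25
python3 - <<'E'
from h import *
c,p,d=snap("wrist","w6"); print(c["state"]["eef_pos"],c["state"]["eef_rot"],c["state"]["finger_gap"])
E
```

```text
clock: 12.12
eef_pos: [539.1, 325.8, 20.3]
eef_rot: [-3.137, -0.015, 0.004]
wrist_force: [-1.2, -0.5, -1.5]
finger_gap: 62.1
[539.05121663 325.77757711  20.21875271] [-3.13703323 -0.0144194   0.0037997 ] 62.1403666794165
```

View pics/w6.png

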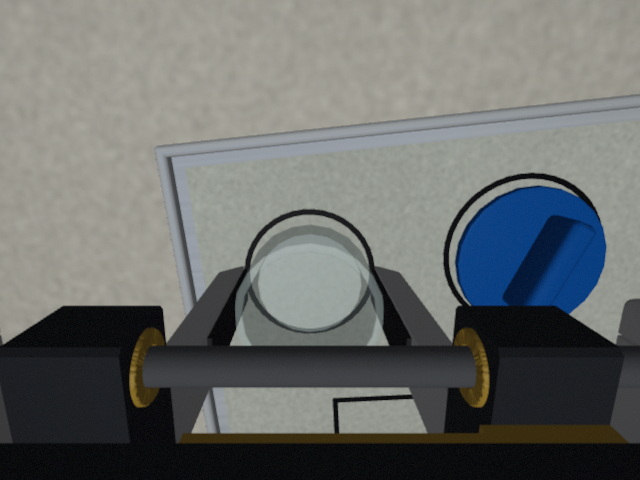

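Run:
```python
from h import *
c,p,d=load("w6")
im=p[:,:,::-1].copy()
def circ(x,y,z,r,col):
    t=np.linspace(0,2*np.pi,80); pts=np.array([proj(c,(x+r*np.cos(a),y+r*np.sin(a),z)) for a in t]); cv2.polylines(im,[np.round(pts*8).astype(int)],True,col,1,cv2.LINE_AA,3)
circ(538.5,325.8,3,34,(0,0,255))
circ(538.8,325.8,8,29,(0,255,0)); circ(538.8,325.8,53,32,(255,0,255))
cv2.imwrite("pics/w6o.png",cv2.resize(im[190:370,200:420],None,fx=3.3,fy=3.3,interpolation=cv2.INTER_CUBIC))
```

```text
(no output)
```

View pics/w6o.png

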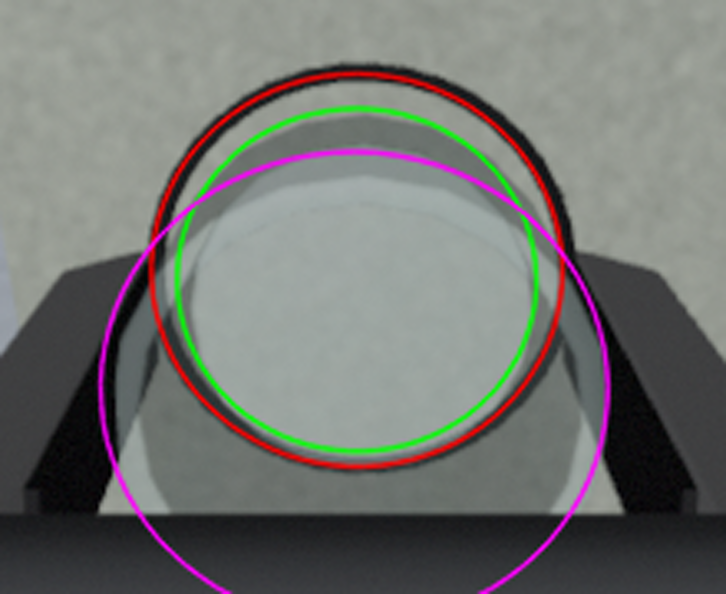

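```bash
python3 -m inch '{"grip":[-1,-1,-1,-1,-1],"travel":[[0.15,-0.05,0],[0.15,-0.05,-0.3],[0.15,-0.05,-0.45],[0.15,-0.05,-0.55],[0.15,-0.05,-0.55]],"turn":[[0,0,0],[0,0,0],[0,0,0],[0,0,0],[0,0,0]]}' 25
```

```text
clock: 12.8
eef_pos: [540.7, 325.2, 15.2]
eef_rot: [-3.137, -0.015, 0.004]
wrist_force: [-1.5, -2.1, 5.0]
finger_gap: 62.2
```

```bash
python3 -m inch '{"grip":[0.5,0.6,0.6,0.6,0.6,0.6],"travel":[[0,0,0],[0,0,0],[0,0,0],[0,0,3],[0,0,7],[0,0,11]],"turn":[[0,0,0],[0,0,0],[0,0,0],[0,0,0],[0,0,0],[0,0,0]]}'
python3 - <<'E'
from h import *
c,p,d=snap("wrist","w7"); print(c["state"]["eef_pos"],c["state"]["eef_rot"],c["state"]["finger_gap"])
im=p[:,:,::-1].copy()
def circ(x,y,z,r,col):
    t=np.linspace(0,2*np.pi,80); pts=np.array([proj(c,(x+r*np.cos(a),y+r*np.sin(a),z)) for a in t]); cv2.polylines(im,[np.round(pts*8).astype(int)],True,col,1,cv2.LINE_AA,3)
circ(538.5,325.8,48,32,(255,0,255));circ(538.5,325.8,3,34,(0,0,255))
cv2.imwrite("pics/w7o.png",im)
E
```

```text
clock: 13.55
eef_pos: [540.5, 325.2, 126.3]
eef_rot: [-3.137, -0.014, 0.004]
wrist_force: [-0.1, 0.7, 0.3]
finger_gap: 75.0
[542.32879973 326.20119899 132.32173522] [-3.13364328 -0.02116757  0.00385525] 75.56761863216475
```

View pics/w7o.png

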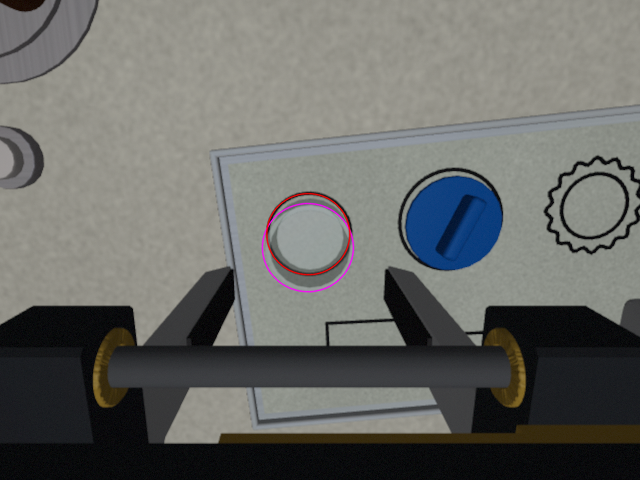

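```bash
python3 -m inch '{"grip":[1,1,1,1,1,1,1,1,1,1],"travel":[[6.8,-46.5,2],[6.8,-46.5,2],[6.8,-46.5,2],[6.8,-46.5,2],[6.8,-46.5,2],[6.8,-46.5,2],[6.8,-46.5,2],[6.8,-46.5,2],[6.8,-46.5,2],[6.8,-46.5,2]],"turn":[[-0.4,0.9,0],[-0.4,0.9,0],[-0.4,0.9,0],[-0.4,0.9,0],[-0.4,0.9,0],[-0.4,0.9,0],[-0.4,0.9,0],[-0.4,0.9,0],[-0.4,0.9,0],[-0.4,0.9,0]]}'
python3 - <<'E'
from h import *
c,p,d=snap("wrist","w8"); print(c["state"]["eef_pos"],c["state"]["eef_rot"],c["state"]["finger_gap"])
print(manip.look_for("wrist","mould")[:2])
im=p[:,:,::-1].copy()
def circ(x,y,z,r,col):
    t=np.linspace(0,2*np.pi,80); pts=np.array([proj(c,(x+r*np.cos(a),y+r*np.sin(a),z)) for a in t]); cv2.polylines(im,[np.round(pts*8).astype(int)],True,col,1,cv2.LINE_AA,3)
circ(608.4,-140,24,34,(0,0,255)); cv2.imwrite("pics/w8o.png",im)
E
```

```text
clock: 14.85
eef_pos: [610.2, -138.0, 152.0]
eef_rot: [-3.14, -0.005, 0.004]
wrist_force: [0.6, 0.5, -0.4]
finger_gap: 93.8
[ 610.29015648 -137.62985889  152.17315657] [-3.14036486 -0.0052099   0.00507471] 93.79232630039206
[{'bbox': [260.9, 192.5, 349.7, 270.6], 'p': 0.85}]
```

View pics/w8o.png

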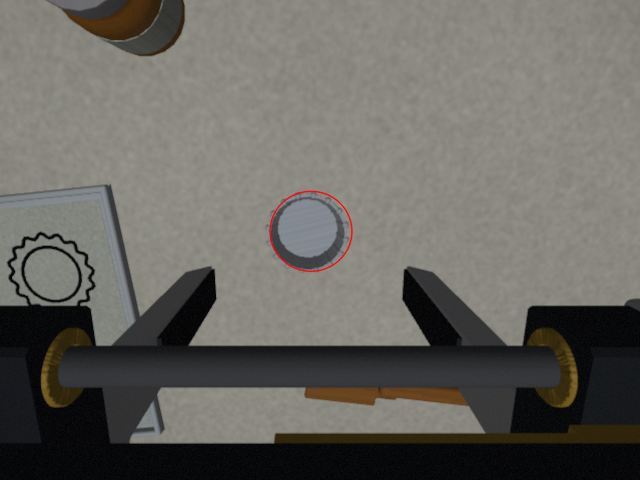

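```bash
python3 -m inch '{"grip":[1,1,1,1,-1,-1,-1,-1],"travel":[[-0.2,-0.05,-5],[-0.2,-0.05,-11],[-0.2,-0.05,-14.4],[-0.2,-0.05,-14.7],[-0.2,-0.05,-14.7],[-0.2,-0.05,-14.7],[-0.2,-0.05,-14.7],[-0.2,-0.05,-14.7]],"turn":[[0,0,0],[0,0,0],[0,0,0],[0,0,0],[0,0,0],[0,0,0],[0,0,0],[0,0,0]]}' 20
python3 -m inch '{"grip":[-1,-1,-1,-1],"travel":[[0,0,0],[0,0,0],[0,0,1],[0,0,3]],"turn":[[0,0,0],[0,0,0],[0,0,0],[0,0,0]]}'
python3 - <<'E'
from h import *
c,p,d=snap("wrist","w9"); print(c["state"]["eef_pos"],c["state"]["eef_rot"],c["state"]["finger_gap"])
E
```

```text
clock: 15.95
eef_pos: [608.9, -138.1, 6.5]
eef_rot: [-3.141, -0.007, 0.005]
wrist_force: [-1.7, 1.8, 7.3]
finger_gap: 65.3
clock: 16.45
eef_pos: [608.6, -138.0, 37.1]
eef_rot: [-3.14, -0.006, 0.005]
wrist_force: [0.0, 0.2, -0.1]
finger_gap: 65.4
[ 610.1644669  -138.49037714   40.6898788 ] [ 3.1413283  -0.01054332  0.00531691] 65.325012082871
```

View pics/w9.png

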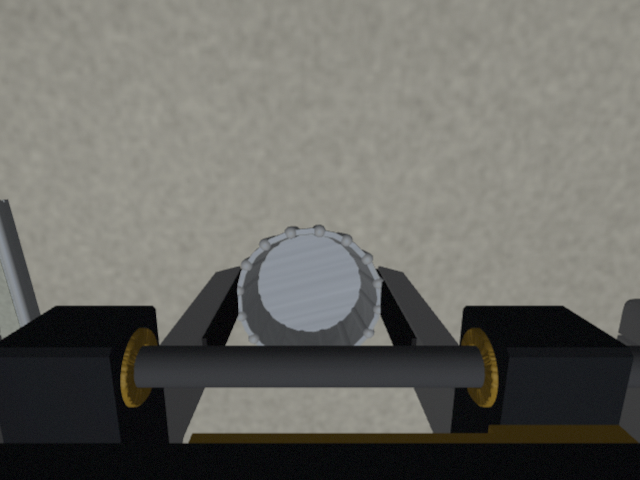

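```bash
python3 -m inch '{"grip":[-1,-1,-1,-1,-1,-1,-1,-1,-1],"travel":[[0,0,3],[-4.6,23.5,4],[-4.6,23.5,4],[-4.6,23.5,4],[-4.6,23.5,4],[-4.6,23.5,4],[-4.6,23.5,1],[-4.6,23.5,-2],[-4.6,23.5,-2]],"turn":[[0,0,0],[0,0.4,0],[0,0.4,0],[0,0.4,0],[0,0.4,0],[0,0.4,0],[0,0.4,0],[0,0.4,0],[0,0.4,0]]}'
python3 - <<'E'
from h import *
c,p,d=snap("wrist","w10"); s=c["state"]; print(s["eef_pos"],s["eef_rot"],s["finger_gap"])
im=p[:,:,::-1].copy(); z=s["eef_pos"][2]-6.5; x,y=s["eef_pos"][:2]
def circ(x,y,z,r,col):
    t=np.linspace(0,2*np.pi,80); pts=np.array([proj(c,(x+r*np.cos(a),y+r*np.sin(a),z)) for a in t]); cv2.polylines(im,[np.round(pts*8).astype(int)],True,col,1,cv2.LINE_AA,3)
circ(562.8,96.9,3,26,(0,0,255));circ(562.8,96.9,3,36.5,(0,0,255));circ(x,y,z,29,(0,255,0));circ(x,y,z+24,34,(255,0,255))
cv2.imwrite("pics/w10o.png",cv2.resize(im[190:370,200:420],None,fx=3.3,fy=3.3,interpolation=cv2.INTER_CUBIC))
E
```

```text
clock: 17.62
eef_pos: [563.4, 95.7, 19.6]
eef_rot: [3.141, -0.001, 0.005]
wrist_force: [0.3, 0.2, 0.0]
finger_gap: 65.1
[564.3162883   95.87324155  21.09012783] [ 3.14124943e+00 -3.05285201e-03  4.64452528e-03] 65.52810445932873
```

View pics/w10o.png

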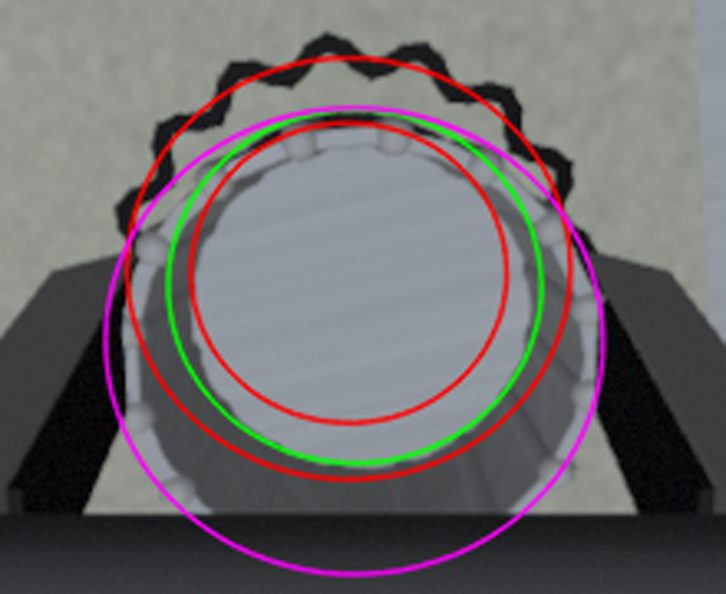

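```bash
python3 -m inch '{"grip":[-1,-1,-1,-1,-1],"travel":[[0.15,0.2,-0.3],[0.15,0.2,-0.7],[0.15,0.2,-1.0],[0.15,0.2,-1.1],[0.15,0.2,-1.1]],"turn":[[0,0,0],[0,0,0],[0,0,0],[0,0,0],[0,0,0]]}'
```

```text
clock: 18.3
eef_pos: [565.8, 97.9, 10.1]
eef_rot: [3.141, -0.003, 0.005]
wrist_force: [-0.3, -0.5, 0.0]
finger_gap: 65.2
```

```bash
python3 -m inch '{"grip":[-1,-1,0.6,0.7,0.7,0.7,0.7,0.7],"travel":[[0,0,-0.1],[0,0,-0.1],[0,0,-0.1],[0,0,-0.1],[0,0,-0.1],[0,0,3],[0,0,7],[0,0,11]],"turn":[[0,0,0],[0,0,0],[0,0,0],[0,0,0],[0,0,0],[0,0,0],[0,0,0],[0,0,0]]}'
python3 -m inch '{"grip":[0.7],"travel":[[0,0,0]],"turn":[[0,0,0]]}'
python3 - <<'E'
from h import *
c,p,d=snap("wrist","w11"); s=c["state"]; print(s["eef_pos"],s["eef_rot"],s["finger_gap"])
im=p[:,:,::-1].copy()
def circ(x,y,z,r,col):
    t=np.linspace(0,2*np.pi,80); pts=np.array([proj(c,(x+r*np.cos(a),y+r*np.sin(a),z)) for a in t]); cv2.polylines(im,[np.round(pts*8).astype(int)],True,col,1,cv2.LINE_AA,3)
circ(562.8,96.9,3,36.5,(0,0,255));circ(562.8,96.9,27,34,(255,0,255))
cv2.imwrite("pics/w11o.png",im)
E
```

```text
clock: 19.3
eef_pos: [565.7, 97.9, 121.2]
eef_rot: [3.141, -0.003, 0.005]
wrist_force: [0.2, -0.1, 0.6]
finger_gap: 79.6
clock: 19.42
eef_pos: [567.0, 98.0, 124.1]
eef_rot: [-3.141, -0.008, 0.005]
wrist_force: [-0.1, 1.0, -1.2]
finger_gap: 80.3
[566.05995767  97.90909193 122.16882902] [ 3.14143225 -0.00479996  0.00467574] 79.9124247693378
```

View pics/w11o.png

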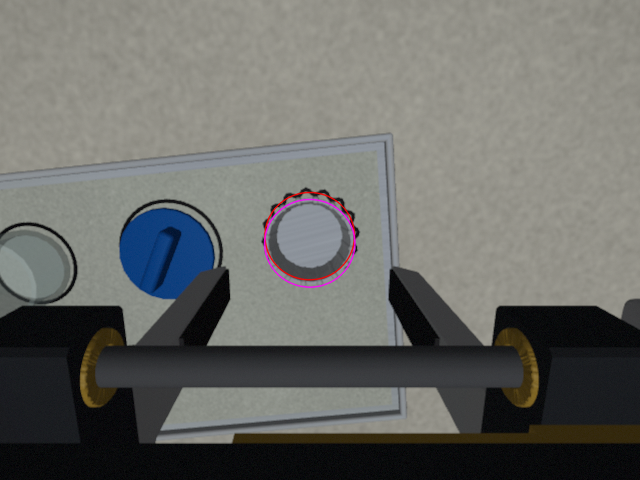

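```bash
python3 -m inch '{"grip":[0.2,0.2,0.2,0.2,0.2,0.2,0.2,0.2,0.2,0.2],"travel":[[0,0,2],[-11.8,-34.4,2],[-11.8,-34.4,2],[-11.8,-34.4,2],[-11.8,-34.4,2],[-11.8,-34.4,2],[-11.8,-34.4,2],[-11.8,-34.4,2],[-11.8,-34.4,2],[-11.8,-34.4,2]],"turn":[[0,0,0],[0,0.3,83],[0,0.3,83],[0,0.3,83],[0,0.3,83],[0,0.3,83],[0,0.3,83],[0,0.3,83],[0,0.3,83],[0,0.3,83]]}'
python3 - <<'E'
from h import *
c,p,d=snap("wrist","w12"); s=c["state"]; print(s["eef_pos"],s["eef_rot"],s["finger_gap"])
print(manip.look_for("wrist","spatula")[:2])
E
```

```text
clock: 20.72
eef_pos: [447.4, -246.2, 140.6]
eef_rot: [-3.136, -0.002, 1.456]
wrist_force: [0.1, -0.5, -0.9]
finger_gap: 57.3
[ 447.41983146 -245.9937693   140.63136632] [-3.13633307e+00 -2.32934144e-03  1.45795911e+00] 56.172012724863585
[{'bbox': [279.9, 87.8, 345.6, 329.4], 'p': 0.95}, {'bbox': [16.1, 85.2, 113.0, 320.5], 'p': 0.66}]
```

View pics/w12.png

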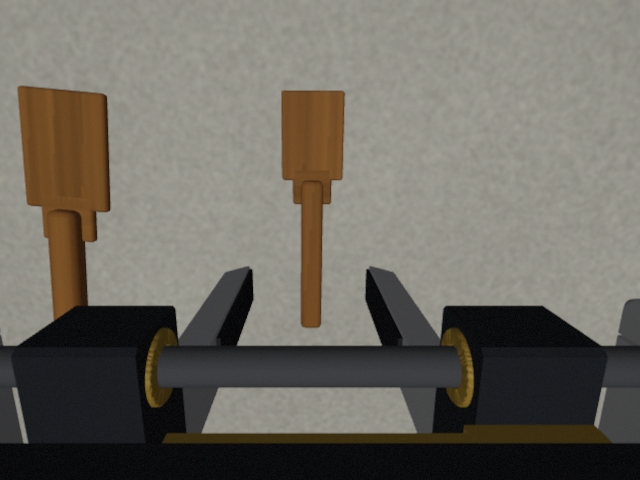

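The smaller spatula is centred at about (312,200), blade end up at row 91 and handle end at (311,326). The larger lookalike is at left (65,200), and I leave it alone.

Run:
```python
from h import *
import math
c,p,d=load("w12"); b=p.astype(int); m=((b[...,0]-b[...,2])>50); m[:,:200]=0; m[335:]=0
T=np.array(c["world_from_camera"]); v,u=np.nonzero(m); 
q=max(cv2.findContours(m.astype(np.uint8),cv2.RETR_EXTERNAL,cv2.CHAIN_APPROX_NONE)[0],key=cv2.contourArea)
P=np.array([ray(c,*t[0],6)[:2] for t in q],np.float32); print(cv2.minAreaRect(P))
B=ray(c,313,91.5,6); H=ray(c,311,326,7)
ax=B-H; L=np.hypot(*ax[:2]); print(B,H,L,math.degrees(math.atan2(ax[1],ax[0])),(B+H)/2)
```

```text
((448.91961669921875, -237.49945068359375), (200.15029907226562, 48.714534759521484), 82.44255065917969)
[ 461.83091895 -138.98904331    6.        ] [ 437.63628266 -336.30900145    7.        ] 198.79775226224504 83.00949962076346 [ 449.73360081 -237.64902238    6.5       ]
```

```bash
python3 -m inch '{"grip":[0,0,0,0,-1,-1,-1,-1],"travel":[[0.06,-0.12,-5],[0.06,-0.12,-11],[0.06,-0.12,-13.4],[0.06,-0.12,-13.75],[0.06,-0.12,-13.75],[0.06,-0.12,-13.75],[0.06,-0.12,-13.75],[0.06,-0.12,-13.75]],"turn":[[0,0,-0.5],[0,0,-0.5],[0,0,-0.5],[0,0,-0.5],[0,0,-0.5],[0,0,-0.5],[0,0,-0.5],[0,0,-0.5]]}' 30
python3 -m inch '{"grip":[-1,-1,-1,-1],"travel":[[0,0,0],[0,0,0],[0,0,1],[0,0,2.5]],"turn":[[0,0,0],[0,0,0],[0,0,0],[0,0,0]]}'
python3 - <<'E'
from h import *
c,p,d=snap("wrist","w13"); s=c["state"]; print(s["eef_pos"],s["eef_rot"],s["finger_gap"])
E
```

```text
clock: 21.82
eef_pos: [448.5, -247.3, 4.0]
eef_rot: [-3.138, -0.002, 1.445]
wrist_force: [-0.9, 1.0, 6.0]
finger_gap: 17.5
clock: 22.32
eef_pos: [448.4, -247.2, 29.8]
eef_rot: [-3.137, -0.002, 1.445]
wrist_force: [-0.1, 1.1, 0.0]
finger_gap: 17.8
[ 449.34687484 -247.82318825   31.90742737] [-3.13999509e+00 -5.48580497e-04  1.44500225e+00] 17.359796862681083
```

View pics/w13.png

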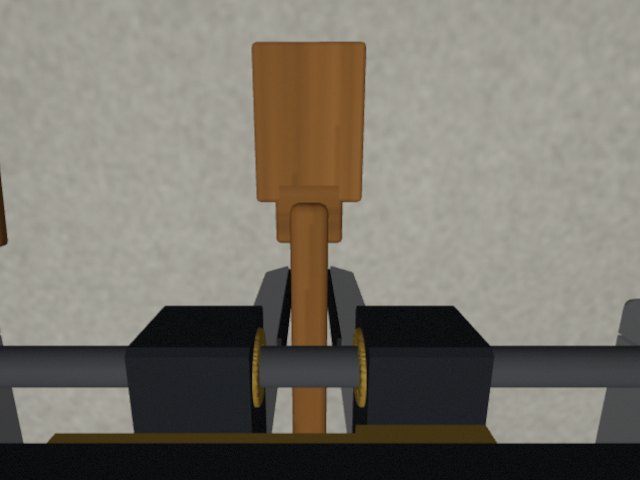

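```bash
python3 -m inch '{"grip":[-1,-1,-1,-1,-1,-1,-1,-1,-1,-1],"travel":[[0,0,3],[-0.2,5,6],[-0.88,44.4,6],[-0.88,44.4,6],[-0.88,44.4,6],[-0.88,44.4,6],[-0.88,44.4,6],[-0.88,44.4,6],[-0.88,44.4,6],[-0.88,44.4,6]],"turn":[[0,0,0],[0,0,0],[0,0,10.9],[0,0,10.9],[0,0,10.9],[0,0,10.9],[0,0,10.9],[0,0,10.9],[0,0,10.9],[0,0,10.9]]}'
python3 -m inch '{"grip":[-1,-1],"travel":[[0,0,0],[0,0,0]],"turn":[[0,0,0],[0,0,0]]}'
```

```text
clock: 23.62
eef_pos: [440.4, 197.2, 92.3]
eef_rot: [-3.141, -0.001, 1.637]
wrist_force: [-0.5, 0.1, -0.2]
finger_gap: 17.7
clock: 23.88
eef_pos: [440.6, 196.3, 92.5]
eef_rot: [-3.141, -0.001, 1.636]
wrist_force: [0.5, 0.9, 0.1]
finger_gap: 17.9
```

```bash
python3 -m inch '{"grip":[-1,-1,-1,-1,-1],"travel":[[-0.05,0.05,-3],[-0.05,0.05,-6],[-0.05,0.05,-7.4],[-0.05,0.05,-7.6],[-0.05,0.05,-7.6]],"turn":[[0,0,0],[0,0,0],[0,0,0],[0,0,0],[0,0,0]]}'
python3 - <<'E'
from h import *
c,p,d=snap("wrist","w14"); s=c["state"]; print(s["eef_pos"],s["eef_rot"],s["finger_gap"])
E
```

```text
clock: 24.5
eef_pos: [440.6, 196.8, 17.4]
eef_rot: [3.141, -0.001, 1.636]
wrist_force: [-0.2, 0.4, -0.4]
finger_gap: 17.6
[440.67112229 196.88043962  17.47573386] [ 3.14093000e+00 -1.10852451e-03  1.63609650e+00] 17.65051973255692
```

View pics/w14.png

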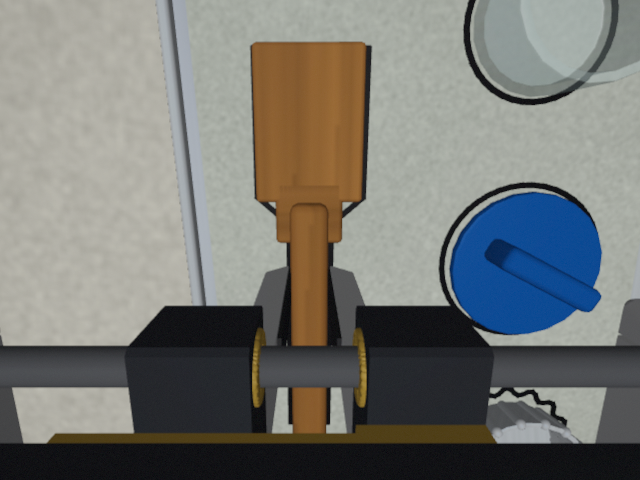

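```bash
python3 -m inch '{"grip":[-1,-1,-1,-1,-0.5,-0.4,-0.4,-0.4,-0.4,-0.4],"travel":[[0.05,0,-0.5],[0.05,0,-1.0],[0.05,0,-1.1],[0.05,0,-1.1],[0.05,0,-1.05],[0.05,0,-1.05],[0.05,0,0.5],[0.05,0,4],[0.05,0,9],[0.05,0,14]],"turn":[[0,0,0],[0,0,0],[0,0,0],[0,0,0],[0,0,0],[0,0,0],[0,0,0],[0,0,0],[0,0,0],[0,0,0]]}'
python3 -m inch '{"grip":[0,0,0,0,0,0,0,0],"travel":[[0,0,5],[0,-10,10],[-5,-30,10],[-5,-30,10],[-5,-30,10],[-5,-30,10],[-5,-30,10],[-5,-30,10]],"turn":[[0,0,0],[0,0,0],[0,0,0],[0,0,0],[0,0,0],[0,0,0],[0,0,0],[0,0,0]]}'
python3 - <<'E'
from h import *
c,p,d=snap("top","t15"); cc,p2,_=snap("scene","s15"); cv2.imwrite("pics/t15c.png",cv2.resize(p[190:315,130:290,::-1],None,fx=5,fy=4.8,interpolation=cv2.INTER_CUBIC))
print(c["state"]["eef_pos"])
im=p[:,:,::-1].copy()
S=6
def circ(x,y,z,r,col):
    t=np.linspace(0,2*np.pi,80); return np.array([proj(c,(x+r*np.cos(a),y+r*np.sin(a),z)) for a in t])
big=cv2.resize(im[195:310,135:285],None,fx=5,fy=5,interpolation=cv2.INTER_CUBIC)
for x,y,z,r in [(538.5,325.8,48,32),(550.7,211.3,14,38),(562.8,96.9,27,34)]:
    q=(circ(x,y,z,r,0)-[135,195]+.5)*5-.5; cv2.polylines(big,[np.round(q).astype(int)],True,(0,0,255),1)
cv2.imwrite("pics/t15o.png",big)
b=p.astype(int); m=((b[...,0]-b[...,2])>40)[205:305,140:280].astype(np.uint8)
m=cv2.resize(m*255,None,fx=6,fy=6,interpolation=cv2.INTER_CUBIC)
_,m=cv2.threshold(m,127,1,0)
q=max(cv2.findContours(m,cv2.RETR_EXTERNAL,cv2.CHAIN_APPROX_NONE)[0],key=cv2.contourArea)
P=np.array([ray(c,(t[0][0]+.5)/6-.5+140,(t[0][1]+.5)/6-.5+205,9)[:2] for t in q],np.float32); print("spat",cv2.minAreaRect(P))
E
```

```text
clock: 25.8
eef_pos: [440.9, 196.8, 160.1]
eef_rot: [3.14, -0.001, 1.636]
wrist_force: [0.7, -0.0, 0.3]
finger_gap: 28.1
clock: 26.8
eef_pos: [390.8, -102.9, 260.5]
eef_rot: [3.14, -0.001, 1.635]
wrist_force: [0.1, 0.3, 0.4]
finger_gap: 47.3
[ 390.98001965 -102.3048749   260.37054055]
spat ((438.7749328613281, 209.4166259765625), (52.58742141723633, 197.90213012695312), 3.596876621246338)
```

View pics/t15o.png

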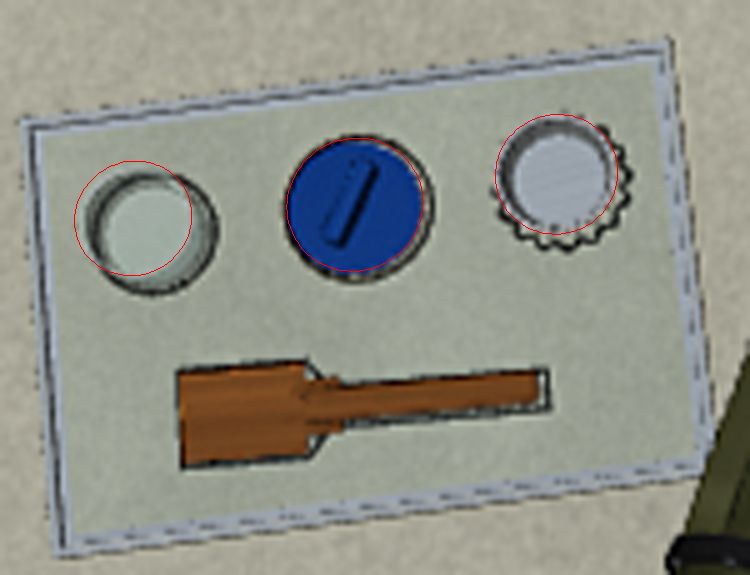

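View pics/s15.png

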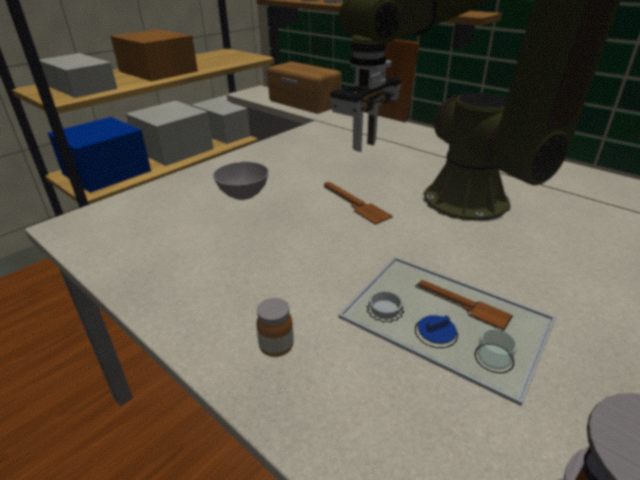

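Run:
```python
from h import *
c,p,d=load("w7"); im=p[:,:,::-1]
k=4;x0,y0=220,170
big=cv2.resize(im[y0:y0+140,x0:x0+180],None,fx=k,fy=k,interpolation=cv2.INTER_CUBIC)
def circ(x,y,z,r,col):
    t=np.linspace(0,2*np.pi,80); q=(np.array([proj(c,(x+r*np.cos(a),y+r*np.sin(a),z)) for a in t])-[x0,y0]+.5)*k-.5; cv2.polylines(big,[np.round(q).astype(int)],True,col,1,cv2.LINE_AA)
circ(538.5,325.8,48,32,(255,0,255)); circ(538.5,325.8,3,29,(0,255,0))
cv2.imwrite("pics/w7z.png",big)
```

```text
(no output)
```

View pics/w7z.png

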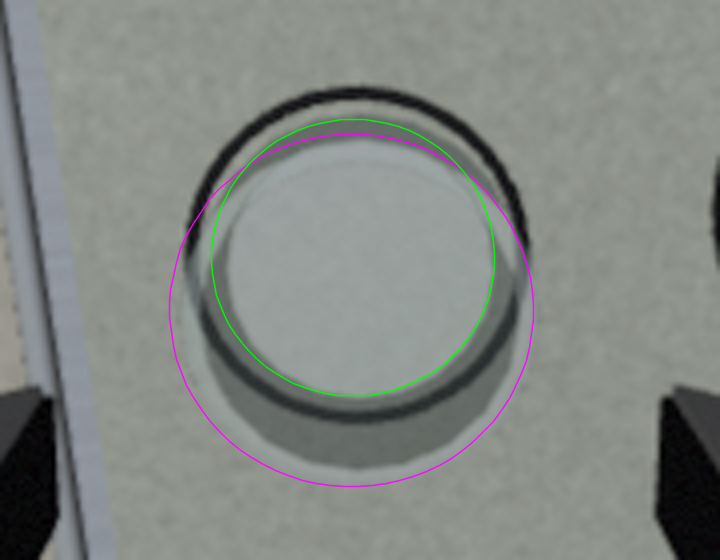

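All four items sit on their outlines. The ramekin's base is centred in its drawn circle, and the bowl and jar are untouched. Handing in.

```bash
python3 -c "
from cell import manip
print(manip.sign_off())"
```

```text
the job is handed in; nothing more can be done
None
```

I handed the job in at about 27 s. The lid, ramekin, fluted mould and smaller spatula are each flat and upright on their own outlines. The sign-off gives no verdict, so the offsets below are my own camera measurements.

| Item | Offset from outline | Limit |
|---|---|---|
| Lid | under 1 mm, bar within about 1° | 12 mm, 0.25 rad (14°) |
| Ramekin | about 2 mm | 12 mm |
| Mould | about 2 mm | 12 mm |
| Spatula | about 3 mm along its length, under 1° turn | 14 mm at each end |

- **Ramekin:** I lowered it until the wrist force showed contact (5 N) before opening the fingers.
- **Left alone:** the bowl and jar stand where they were in the last scene picture, though I did not measure them. The larger lookalike spatula was not moved either. The gripper finished clear of everything.
- **Poor check:** in the last top view the glass rim was too faint to confirm the ramekin's position. The ramekin figure therefore rests on the wrist picture taken just after its release. The fingers also closed to 62 mm on its 64 mm body and 65 mm on the mould's 68 mm rim. Both held level, and I did not find out why.

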